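# Set a book's joint and nip it in the press

### The job

Finish the joint of the book lying in the small press: take the creasing tool from its wooden holder, run its tip slowly along the groove beside the book's spine, kept on the groove's floor, from the end nearer the robot to the far end (no faster than about 10 cm/s), and stand the tool back in its holder. Then press the press's lever down with the fingers, past the first two clicks to the third, and hold it there, not beyond it, against its spring: the program finishes while holding the lever at the third click. Leave the other things on the table where they are.

Things in the scene. Friction and masses are not known exactly. Their poses are not given: they have to be found in the camera images.
- press: Small book press fixed to the table; origin under its bed, at z 0; -x side faces the robot (yaw within 0.2). Wooden bed 180 (x) x 215 x 18 mm, y -118 to +97, a grey cloth book on it. Column at y -95 carries a head 126 mm high, 40 wide in x, y -109 to +1; below it a 100 x 76 mm platen (y -48 to +28) that sinks as the lever is pressed. The lever sticks out of the head to -x.
- groove (a point): Middle of the floor of the straight groove in the book's top beside the spine, 34 mm above the table. Axes as the press: groove along x, 150 mm long (-75 to +75), 14 mm wide (y), 5.8 mm deep; its level cloth floor gives up to 4 mm under the tip (1 N at first, 3.6 N at 4 mm, then hard): keep the tip on it, about 2 mm pressed in; x = -75 is the end nearer the robot, the spine is on the +y side. A full run goes from about x -67 to +67 mm.
- lever (a joint): Lever angle, rad: 0 at rest (0.61 above level, pointing to the press's -x), grows as its end is pressed down. Clicks at 0.35, 0.70, 1.05 (marked by three round studs on the steel arc beside the lever; at a click it lies beside that stud); stop at 1.30. A spring lifts it back to 0 from anywhere, clicks included. Force at the bar: 3 to 10 N on the way, rising before each click; about 8 N at the third.
- lever_bar (a point): Middle of the lever's black cross bar, on its centre line: a round rod 18 mm thick, 72 mm long, along the press's y; press on its top. It moves on an arc of 130 mm radius about a pivot at x -30, y -35, z 112 mm in the press frame: height 112 + 130 sin(0.61 - angle) mm, x = -30 - 130 cos(0.61 - angle) mm (186 mm high at rest, 57 mm at the third click).
- holder: Wooden block 60 x 60 x 50 mm, fixed to the table, origin under its centre. A vertical round hole of 15 mm goes through its middle; the creasing tool stands in it.
- creaser: Creasing tool, loose, about 60 g, upright in the holder, tip down. Origin at its tip, z up along it. Round steel tip and shank 7 to 8 mm thick to z 45 mm, round flange of 28 mm from z 45 to 50 that rests on the holder's top (tip 5 mm above the table), then a square wooden handle 16 x 16 mm (sides along its x, y), z 50 to 116: grasp it there.
- tape_roll: Bystander: brown tape roll, 68 x 73 x 24 mm, lying; origin under its centre.
- eraser: Bystander: eraser, 22 x 55 x 12 mm; origin under its centre.
- ink_bottle: Bystander: small ink bottle, 46 x 46 x 57 mm; origin under its centre.
- mug: Bystander: dotted white mug, 82 x 114 x 91 mm; origin under its centre.
- clip: Bystander: bulldog clip, 32 x 48 x 13 mm; origin under its centre.
Mind the look-alikes: they are no part of the job. What is meant by the holder is not red, and is the smaller of those in its own colour.

How it is judged:
On the way, in this order (a step that is already met when the one before it is completed fails the run):
1. the held tool's tip is on the groove floor at the end nearer the robot (x of creaser in the frame of groove between -0.078 and -0.055 m and y of creaser in the frame of groove between -0.007 and 0.007 m and z of creaser in the frame of groove between -0.007 and 0.001 m and contact force between the fingers and creaser above 0.5 N), for 0.04 s.
2. the tip passes the near quarter of the groove, on its floor (x of creaser in the frame of groove between -0.042 and -0.026 m and y of creaser in the frame of groove between -0.007 and 0.007 m and z of creaser in the frame of groove between -0.007 and 0.001 m and contact force between the fingers and creaser above 0.5 N), for 0.04 s.
3. the tip passes the middle, on the floor (x of creaser in the frame of groove between -0.008 and 0.008 m and y of creaser in the frame of groove between -0.007 and 0.007 m and z of creaser in the frame of groove between -0.007 and 0.001 m and contact force between the fingers and creaser above 0.5 N), for 0.04 s.
4. the tip passes the far quarter, on the floor (x of creaser in the frame of groove between 0.026 and 0.042 m and y of creaser in the frame of groove between -0.007 and 0.007 m and z of creaser in the frame of groove between -0.007 and 0.001 m and contact force between the fingers and creaser above 0.5 N), for 0.04 s.
5. the tip reaches the far end, on the floor (x of creaser in the frame of groove between 0.055 and 0.078 m and y of creaser in the frame of groove between -0.007 and 0.007 m and z of creaser in the frame of groove between -0.007 and 0.001 m and contact force between the fingers and creaser above 0.5 N), for 0.04 s.
6. the tool stands back in its holder, let go (horizontal distance between creaser and holder below 0.006 m and z of creaser in the frame of holder between 0.001 and 0.009 m and angle between creaser's own z axis and vertical below 0.12 rad and contact force between the fingers and creaser below 0.1 N and linear speed of creaser below 0.02 m/s), for 0.2 s.
At the end, for the whole second after the job is handed in: The fingers are pressing on the lever (over 2 N) and hold it still at the third click: 1.05 rad within 0.14 rad. The creasing tool stands upright in its holder, flange on the block, let go (within 6 mm of the middle, 4 mm in height, 0.12 rad of upright) (all of step 6 and value of joint lever between 0.91 and 1.19 rad and velocity of joint lever between -0.1 and 0.1 rad/s and contact force between the fingers and lever above 2 N); the arm keeps its last pose, push and grip.
It fails at once if the tool's tip moves along the groove faster than 0.13 m/s (x of creaser in the frame of groove between -0.062 and 0.062 m and y of creaser in the frame of groove between -0.007 and 0.007 m and z of creaser in the frame of groove between -0.007 and 0.001 m and linear speed of creaser above 0.13 m/s).
It fails at once if a bystander is moved by more than 20 mm (distance of any of tape_roll, eraser, ink_bottle, mug, clip from where it was at the start of the episode above 0.02 m).
It fails at once if the lever is pressed before the tool has been put back (tool out of its holder) (value of joint lever above 0.3 rad and not (horizontal distance between creaser and holder below 0.006 m and z of creaser in the frame of holder between 0.001 and 0.009 m and angle between creaser's own z axis and vertical below 0.12 rad)).
It also fails if it takes over 64 s, if anything falls off the work surface, if the arm or the gripper's body presses on something with over 40 N, if the wrist force passes 120 N, or if a joint passes its speed limit or range.

### The arm

A 6-joint arm with a two-finger parallel gripper is mounted at the origin on the work surface; the furniture and walls round the work are solid. World frame = base frame: x ahead of the robot, y to its left, z up, the work surface at z = 0. Lengths are in m, angles in rad, forces in N, time in s.
With the tool pointing down it reaches from about 0.25 to 0.725 m from the base axis. Payload 4 kg.
Tool frame: the origin (TCP) lies at the very end of the fingers, on their centre line; the grasp point (between the pads) lies 19 mm behind it; z points along the fingers, y is the line along which they close (so a half turn about z gives the same grasp; the last joint's range is limited). The gripper opens to 85 mm and grips with 20 to 120 N. Pads are 22 mm wide; open, the fingers measure 114 mm over their backs; the gripper's body (76 mm by 85 mm) begins 54 mm behind the grasp point. The pads swing forward as they close: fully open they stand 13 mm farther back than shut.
Start: joints at [1.294, 0.241, 0.005, 1.335, 0, 1.571], TCP at [0.137, 0.481, 0.201] pointing down, gripper open.
Joint ranges: [-2.72, 2.72], [-1.05, 1.87], [-1.09, 1.28], [-1.99, 2.15], [-1.42, 1.44], [-3.14, 3.14]. Speed limits (rad/s): [2.79, 2.79, 3.14, 3.14, 3.14, 3.14].

### API

Orientations are given as a unit quaternion [x, y, z, w].
In Python, from workcell import bot, vision, workorder, boxes_of gives the robot as it stands.
- The arm moves only by the tool send_rows, never from a script. Its argument "motion" is text: rows parted by semicolons, each of 5 numbers parted by spaces: the closure, from -1 (fully open) to 1 (shut), so that 0 is half open, then the shift along the tool's x, y, z in cm, then the turn about the tool's z in rad. In form: claw x y z twist; .... A call has 1 to 5 rows; each row is the pose to reach, as a shift and turn from the pose commanded when the call began, along the tool's axes at that moment; what a row does not reach only later rows make up. A row lasts 1/10 s, in which the tool goes at most 50 mm and 8.59 degrees, less where a joint would pass 70% of its speed; a pose out of reach is approached as far as the arm can. A call with a gripper value outside its range is refused whole. The fingers move at their own pace and stop on an object; the grip force is fixed at half the most. Time passes only in rows, so rows that repeat a pose let the fingers close. It gives the time, the measured TCP pose, the force, the opening and the grip force at its end, in the units of the state.
- bot.get_obs(): the state, without advancing time (a new reading comes with each control period).
- vision.camera(name): name is "side" or "top"; returns the picture (384x512x3 uint8, red, green, blue); there is no depth.
- vision.camera_model(name): a dict with "fov_y" (degrees; the focal length in pixels is half the picture's height over the tangent of half this angle, whatever the lens; pixels are square), "cx", "cy" (the principal point, pixels), "world_from_camera" (4x4, takes a point from camera to world coordinates). Camera axes: x right, y down, z forward; pixel columns grow to the right and rows downward; lengths in m; the calibration is good to about 2 mm. A picture is of the moment at which its call begins. camera_model takes no time and is no camera call.
- workorder.job_done(): hands the job in; it is judged then, once.
Trained networks look in the newest picture that a camera, given by its name, has taken for a name from the list of things; names that differ only in an ending like _2 or _b are one class to them, and where a whole thing is asked for, a point or a joint stands for the part that bears it (a point fixed in the world has none). Each returns a list of dicts, best first, with "conf" (0 to 1); they miss things now and then, are a little off and sometimes report something else, mostly with a low value. They report only what shows in the picture. A call takes as long as a camera call. They do not tell look-alikes from the thing itself.
- boxes_of(camera, target): "rect" ([centre column, centre row, width, height] in pixels, round what is visible of it).
The state is a dict: "clock": time; "joint_pos": joint angles; "joint_vel": joint speeds; "tau": joint torques, N m; "eef_pos": TCP position; "tool_rot": TCP orientation; "ft_force": force on the tool from outside, world axes, zero at the start; "ft_torque": the same for the moment, N m; "grip_width": finger opening in m; "grasp_force": force on a finger pad.
Only numpy, scipy, OpenCV 4.12 (cv2) and the standard library are available. Lean on these libraries where they do the work, as an engineer would, in place of code of your own. Each camera call takes 0.05 s, during which the arm holds its last target. There are 200 camera calls.

## Working session

There is one attempt and no reset: what is moved stays moved. The work goes in short steps, Python scripts to look and compute and a tool call to move; the robot and the scene stay as the last step left them, time stands still between calls to the robot, and variables do not carry over. Pictures are saved under pics/ and viewed, at most 10 in all, crops included, and the job is handed in when it is done.

Besides the shell and the picture viewer there is one more tool, called after "Emit:" by a JSON object that holds its "fn" and its "kwargs". send_rows: Moves the arm, as the interface text tells. Its arguments: {"type":"object","properties":{"motion":{"type":"string"}},"required":["motion"]}

```bash
mkdir -p pics; cat > h.py <<'E'
import numpy as np, cv2
from workcell import bot, vision, workorder, boxes_of
def model(n):
    m=vision.camera_model(n); T=np.array(m["world_from_camera"]); f=192/np.tan(np.radians(m["fov_y"])/2)
    return T,f,m["cx"],m["cy"],m
def w(n,u,v,z):
    T,f,cx,cy,_=model(n); d=T[:3,:3]@np.array([(u-cx)/f,(v-cy)/f,1]); o=T[:3,3]
    return o+d*(z-o[2])/d[2]
def px(n,p):
    T,f,cx,cy,_=model(n); c=T[:3,:3].T@(np.array(p)-T[:3,3]); return np.array([cx+f*c[0]/c[2],cy+f*c[1]/c[2]])
def snap(n,name,crop=None,s=1):
    im=vision.camera(n)
    if im is not None:
        j=im[...,::-1]
        if crop: j=j[crop[1]:crop[3],crop[0]:crop[2]]
        cv2.imwrite(f"pics/{name}.png",cv2.resize(j,None,fx=s,fy=s,interpolation=cv2.INTER_CUBIC))
    return im
E
python3 - <<'E'
from h import *
np.set_printoptions(precision=4,suppress=True)
for n in("top","side"):
    im=snap(n,n+"0",s=1.5); print(n,im.shape,model(n)[1],model(n)[4])
    for t in("press","holder","creaser","lever","tape_roll","eraser","ink_bottle","mug","clip"):
        print(t,[(np.round(b["rect"]).tolist(),round(b["conf"],2)) for b in boxes_of(n,t)[:4]])
print(bot.get_obs())
E
```

```text
top (384, 512, 3) 474.91996816754045 {'fov_y': 44.024863610582585, 'cx': 252.4110905889333, 'cy': 190.3989460658631, 'world_from_camera': array([[ 0.0203, -0.9893,  0.1446,  0.2995],
       [-0.9998, -0.0209, -0.0026,  0.0297],
       [ 0.0056, -0.1446, -0.9895,  1.4008],
       [ 0.    ,  0.    ,  0.    ,  1.    ]])}
press [([283.0, 165.0, 76.0, 73.0], 0.97), ([302.0, 179.0, 27.0, 34.0], 0.41)]
holder [([215.0, 185.0, 23.0, 27.0], 0.88), ([324.0, 264.0, 29.0, 30.0], 0.62), ([183.0, 214.0, 27.0, 22.0], 0.6)]
creaser [([181.0, 215.0, 9.0, 8.0], 0.41)]
lever [([303.0, 179.0, 24.0, 28.0], 0.89)]
tape_roll [([241.0, 225.0, 24.0, 21.0], 0.78)]
eraser [([303.0, 180.0, 27.0, 35.0], 0.61), ([323.0, 233.0, 16.0, 8.0], 0.46), ([241.0, 223.0, 26.0, 22.0], 0.42)]
ink_bottle [([148.0, 222.0, 19.0, 17.0], 0.6)]
mug []
clip []
side (384, 512, 3) 466.98566975367055 {'fov_y': 44.69978560526628, 'cx': 255.3974528440207, 'cy': 191.54283912133272, 'world_from_camera': array([[-0.9877, -0.0845,  0.1313,  0.3106],
       [-0.1555,  0.456 , -0.8763,  1.1138],
       [ 0.0141, -0.886 , -0.4636,  0.7219],
  
[... 369 characters left out ...]
4)]
eraser [([291.0, 204.0, 12.0, 8.0], 0.51)]
ink_bottle [([250.0, 168.0, 41.0, 27.0], 0.7), ([269.0, 309.0, 24.0, 34.0], 0.59)]
mug [([295.0, 171.0, 28.0, 28.0], 0.76), ([292.0, 202.0, 11.0, 10.0], 0.28)]
clip []
{'clock': 1.0, 'joint_pos': array([1.294 , 0.2406, 0.005 , 1.3352, 0.    , 1.5708]), 'joint_vel': array([-0.0004, -0.0024, -0.    , -0.0015,  0.0004, -0.0007]), 'tau': array([  0.0007, -37.2216,  25.2697,   0.0012,  -0.    ,  -0.    ]), 'eef_pos': array([0.1366, 0.481 , 0.2008]), 'tool_rot': array([0.1379, 0.9904, 0.    , 0.    ]), 'ft_force': array([ 0.0185, -0.958 , -0.6358]), 'ft_torque': array([ 0.0568, -0.0071,  0.0317]), 'grasp_force': 0.0, 'grip_width': 0.08542410237308187}
```

```bash
python3 - <<'E'
import cv2
for n,c in(("top",(120,100,370,290)),("side",(150,110,350,340))):
    from h import vision
    j=vision.camera(n)[c[1]:c[3],c[0]:c[2],::-1]
    k=min(800/j.shape[1],600/j.shape[0]); print(k)
    cv2.imwrite(f"pics/{n}c.png",cv2.resize(j,None,fx=k,fy=k,interpolation=cv2.INTER_CUBIC))
E
```

```text
3.1578947368421053
2.608695652173913
```

View pics/topc.png

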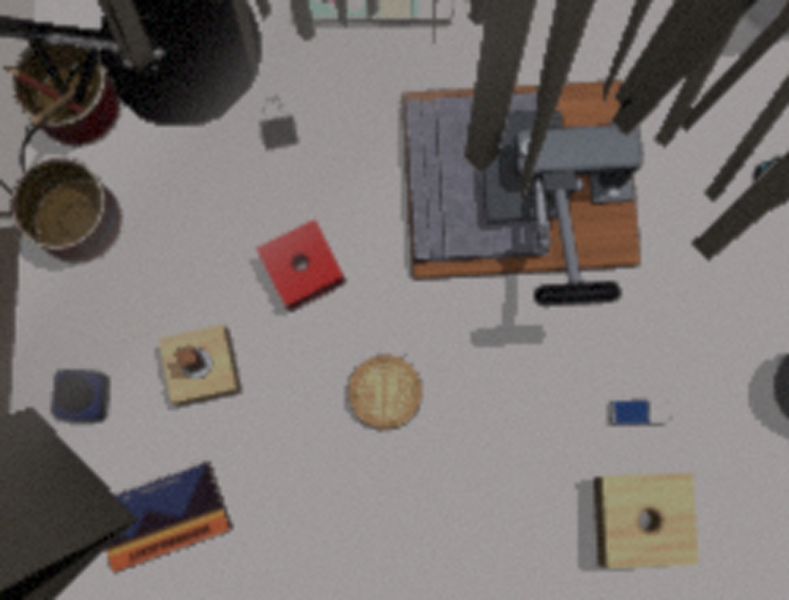

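View pics/sidec.png

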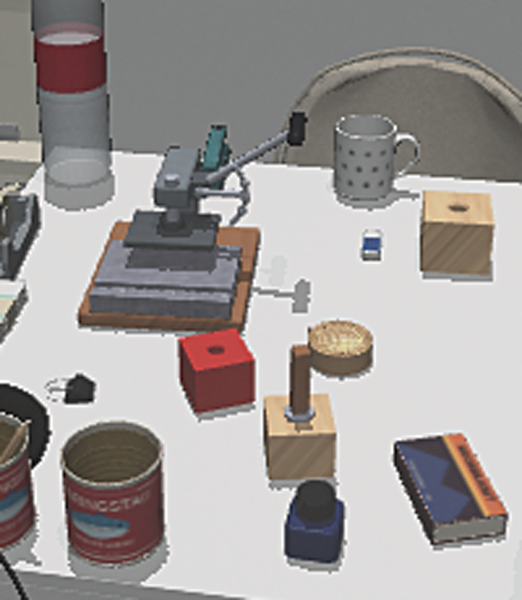

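The top view shows the tan holder with the tool at about (183,215). The larger tan block is at (324,264), the red one at (215,184) and the press at (285,157), with its groove on the left at about (255,157). The side view agrees. Next I'll measure from segmented outlines and overlay the models.

```bash
cat > m.py <<'E'
from h import *
np.set_printoptions(precision=4,suppress=True)
for p in [(403,93),(640,265),(412,278),(632,82)]:
    print("bed",w("top",120+p[0]/3.158,100+p[1]/3.158,.018)[:2])
for p in [(88,327),(240,330),(260,228)]:
    pass
im=vision.camera("top"); hsv=cv2.cvtColor(im,cv2.COLOR_RGB2HSV)
for name,(c,r),s in (("holder",(183,215),18),("big",(324,264),24)):
    sub=hsv[r-s:r+s,c-s:c+s]; m=((sub[...,1]>60)&(sub[...,0]>8)&(sub[...,0]<30)&(sub[...,2]>150)).astype(np.uint8)
    cs,_=cv2.findContours(m,0,2); k=max(cs,key=cv2.contourArea)
    pts=np.array([w("top",*(q[0]+[c-s,r-s]),.05)[:2] for q in cv2.convexHull(k)],np.float32)
    print(name,cv2.minAreaRect(pts*1000))
print("handle top", w("top",120+189/3.158,100+355/3.158,.121))
# tool in side
for b in boxes_of("side","creaser")[:1] if vision.camera("side") is not None else []: print(b)
im=vision.camera("side")
E
python3 m.py; python3 - <<'E'
import sys; sys.path.insert(0,'.')
from h import *
im=vision.camera("top")[...,::-1]; c=im[115:205,235:335]
cv2.imwrite("pics/press_top.png",cv2.resize(c,None,fx=6.6,fy=6.6,interpolation=cv2.INTER_CUBIC))
E
```

```text
bed [0.686  0.0442]
bed [ 0.5253 -0.1808]
bed [0.5085 0.0319]
bed [ 0.7015 -0.1734]
holder ((423.83453369140625, 226.098876953125), (55.174598693847656, 55.108394622802734), 13.773364067077637)
big ((291.1429748535156, -184.0526123046875), (78.7287826538086, 79.02469635009766), 3.8295276165008545)
handle top [0.4223 0.2212 0.121 ]
{'rect': [264.0, 257.2, 13.4, 29.1], 'conf': 0.79}
```

View pics/press_top.png

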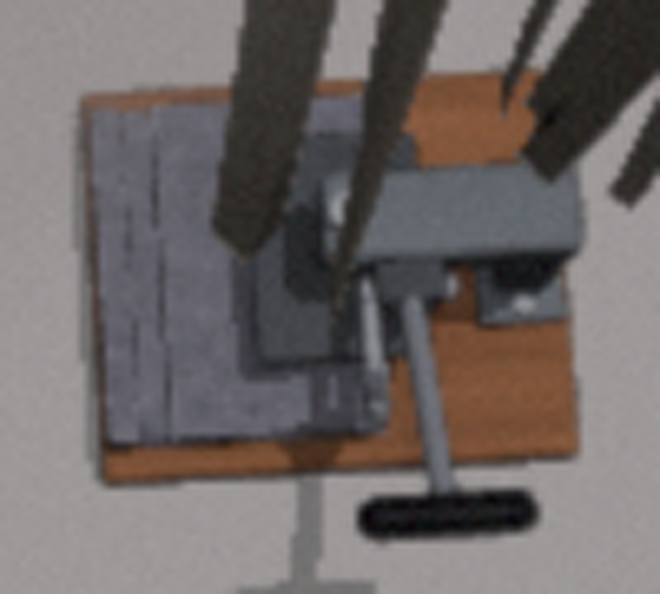

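View pics/side0.png

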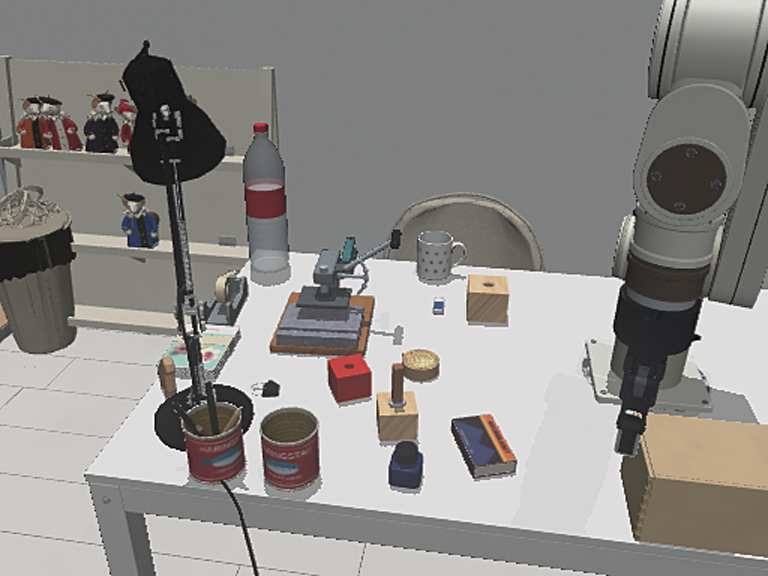

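Lamp, cans, bottle and mug surround the press, and the box sits beside the start pose. In the top crop the groove shows as the band between two dark lines, running from about (153..120,110) to (165..137,430). Next I'll fit the press pose from both cameras.

```bash
python3 - <<'E'
from h import *
from scipy.optimize import least_squares
np.set_printoptions(precision=4,suppress=True)
T=lambda p:(235+p[0]/6.6-.4,115+p[1]/6.6-.4)
S=lambda p:(150+p[0]/2.609-.3,110+p[1]/2.609-.3)
bar=(-.1366,-.035,.1866)
ob=[("top",T((104,482)),(-.09,.097,.018)),("top",T((577,457)),(-.09,-.118,.018)),("top",T((82,97)),(.09,.097,.018)),
("top",T((448,514)),bar),
("side",S((239,325)),(-.09,.097,.018)),("side",S((80,318)),(.09,.097,.018)),("side",S((261,229)),(-.09,-.118,.018)),("side",S((297,128)),bar)]
def wp(q,l): c,s=np.cos(q[2]),np.sin(q[2]); return np.array([q[0]+c*l[0]-s*l[1],q[1]+s*l[0]+c*l[1],l[2]])
res=lambda q:np.concatenate([px(n,wp(q,l))-u for n,u,l in ob])
r=least_squares(res,[.6,-.07,.05],loss="soft_l1"); q=r.x; print("press",q); print(res(q).reshape(-1,2))
np.save("q.npy",q)
def loc(p): d=p[:2]-q[:2]; c,s=np.cos(q[2]),np.sin(q[2]); return np.array([c*d[0]+s*d[1],-s*d[0]+c*d[1]])
for z,p in [(.04,(137,350)),(.04,(163,350)),(.04,(120,110)),(.04,(153,110)),(.04,(165,430)),(.04,(108,445)),(.04,(92,108)),(.04,(139,440))]: print(p,loc(w("top",*T(p),z))*1000)
# intensity profile across the press y at z=.038 averaged along x, free of occlusion
im=vision.camera("top"); g=cv2.GaussianBlur(cv2.cvtColor(im,cv2.COLOR_RGB2GRAY),(0,0),.5).astype(np.float32)
ys=np.arange(.02,.1,.002)
for rng in ((-.07,-.01),(.01,.07)):
    P=np.array([[px("top",wp(q,(x,y,.04))) for x in np.linspace(*rng,40)] for y in ys],np.float32)
    v=cv2.remap(g,P[...,0],P[...,1],1).mean(1); print(rng,[(int(round(a*1000)),int(b)) for a,b in zip(ys,v)])
print("holder side check",px("side",(.424,.226,.05)),px("side",(.424,.226,.121)),px("top",(.424,.226,.121)))
print("lamp head guess",w("top",180,116,.45),w("top",180,116,.0))
print("lamp side",[w("side",115,75,z) for z in(.3,.4,.5)])
E
```

```text
press [ 0.6052 -0.0559  0.0783]
[[-0.5083  0.6141]
 [ 0.5696  0.291 ]
 [-0.6031 -0.3049]
 [-0.5615  0.9644]
 [ 0.8363 -1.5758]
 [-2.0759 -2.3608]
 [-0.6597 -1.1386]
 [-0.3555  0.0404]]
(137, 350) [-33.5301  77.6846]
(163, 350) [-34.1828  66.2134]
(120, 110) [75.8694 78.8523]
(153, 110) [75.0382 64.1271]
(165, 430) [-70.0124  67.4845]
(108, 445) [-75.2624  92.9217]
(92, 108) [77.4932 91.2927]
(139, 440) [-73.8142  79.1755]
(-0.07, -0.01) [(20, 75), (22, 73), (24, 69), (26, 68), (28, 71), (30, 74), (32, 79), (34, 87), (36, 94), (38, 97), (40, 99), (42, 99), (44, 99), (46, 99), (48, 99), (50, 99), (52, 98), (54, 98), (56, 98), (58, 99), (60, 99), (62, 98), (64, 91), (66, 85), (68, 92), (70, 97), (72, 99), (74, 98), (76, 97), (78, 93), (80, 94), (82, 97), (84, 98), (86, 98), (88, 97), (90, 93), (92, 82), (94, 72), (96, 79), (98, 98)]Traceback (most recent call last):
  File "<stdin>", line 20, in <module>
  File "h.py", line 10, in px
    T,f,cx,cy,_=model(n); c=T[:3,:3].T@(np.array(p)-T[:3,3]); return np.array([cx+f*c[0]/c[2],cy+f*c[1]/c[2]])
                ~~~~~^^^
  File "h.py", line 4, in model
    m=vision.camera_model(n); T=np.array(m["world_from_camera"]); f=192/np.tan(np.radians(m["fov_y"])/2)
ValueError: time passes only in moves, steps and waits
```

```bash
python3 - <<'E'
s=open('h.py').read().replace("def model(n):","import functools\n@functools.cache\ndef model(n):"); open('h.py','w').write(s)
E
python3 - <<'E'
from h import *
np.set_printoptions(precision=4,suppress=True)
q=np.load("q.npy")
print("holder side check",px("side",(.424,.226,.05)),px("side",(.424,.226,.121)),px("top",(.424,.226,.05)),px("top",(.424,.226,.121)))
print("lamp head guess",w("top",180,116,.45),w("top",180,116,.0))
print("lamp side",[w("side",115,75,z) for z in(.3,.4,.5)])
for n,c in (("top",(160,192,206,238)),("side",(240,225,295,300))):
    im=vision.camera(n); k=4 if n=="side" else 6
    j=cv2.resize(im[c[1]:c[3],c[0]:c[2],::-1],None,fx=k,fy=k,interpolation=cv2.INTER_CUBIC).copy()
    a=np.radians(13.77); R=np.array([[np.cos(a),-np.sin(a)],[np.sin(a),np.cos(a)]]); h0=np.array([.424,.226])
    for hz,half in((.05,.03),(.121,.008),(.0,.03)):
        P=[px(n,[*(h0+R@(half*np.array(d))),hz]) for d in((1,1),(1,-1),(-1,-1),(-1,1))]
        P=((np.array(P)-c[:2]+.5)*k).astype(np.int32); cv2.polylines(j,[P],True,(255,0,255),1)
    globals()[n+"j"]=j
H=max(topj.shape[0],sidej.shape[0]); f=lambda j:cv2.copyMakeBorder(j,0,H-j.shape[0],0,4,0)
cv2.imwrite("pics/hold.png",np.hstack([f(topj),f(sidej)]))
E
```

```text
holder side check [262.3915 268.0188] [263.044  242.9523] [181.8077 214.2406] [178.0907 211.7485]
lamp head guess [0.5908 0.1801 0.45  ] [0.7287 0.2513 0.    ]
lamp side [array([ 1.0791, -0.4995,  0.3   ]), array([ 0.8969, -0.1172,  0.4   ]), array([0.7148, 0.2652, 0.5   ])]
```

View pics/hold.png

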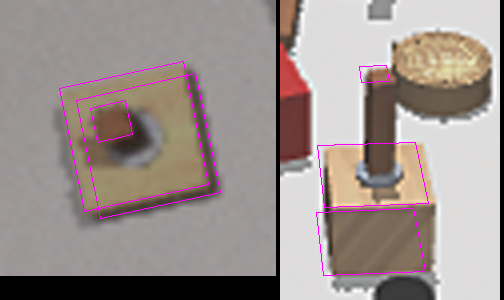

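The overlay matches the holder within about 3 mm, with the true one slightly closer to the robot in x. Next I'll refine it and plan the approach.

```bash
cat >> h.py <<'E'
from scipy.spatial.transform import Rotation as Ro
np.set_printoptions(precision=4,suppress=True)
def plan(target,yaw=None,obs=None):
    "tool-axis shift (cm) and twist to target; yaw = world direction of tool y"
    o=obs or bot.get_obs(); R=Ro.from_quat(o["tool_rot"]).as_matrix()
    d=R.T@(np.array(target)-o["eef_pos"])*100; y=R[:,1]; cur=np.arctan2(y[1],y[0]); t=0
    if yaw is not None:
        t=-((yaw-cur+np.pi/2)%np.pi-np.pi/2)   # tool z is down
    print("tool y yaw",round(cur,3),"shift cm",d.round(2),"twist",round(t,3)); print(R)
def tri(a,b):
    from scipy.optimize import least_squares
    r=least_squares(lambda p:np.r_[px("top",p)-a,px("side",p)-b],[.5,.1,.05]); return r.x,r.fun
E
python3 - <<'E'
from h import *
t=lambda p:np.array(p)/6+[159.6,191.6]; s=lambda p:(np.array(p)-[280,0])/4+[239.6,224.6]
print("flange",tri(t((132,138)),s((380,172)))); print("handle top",tri(t((113,121)),s((380,73))))
print("block TL..",tri(t((183,65)),s((322,146))),tri(t((212,188)),s((425,143))),tri(t((85,213)),s((435,205))))
print("ink",w("top",148,222,.05))
plan((.423,.226,.2),np.radians(103.8)); plan((.423,.226,.2),np.radians(13.8)); print(bot.get_obs()["joint_pos"])
E
```

```text
flange (array([0.4204, 0.2261, 0.052 ]), array([ 0.0245,  0.8336, -0.6848, -0.1015]))
handle top (array([0.422 , 0.2249, 0.1211]), array([ 0.0248,  0.7333, -0.6163, -0.094 ]))
block TL.. (array([0.4577, 0.2037, 0.0498]), array([ 0.0113,  0.2398, -0.2   , -0.0331])) (array([0.398 , 0.1877, 0.0484]), array([ 0.013 ,  0.7518, -0.6364, -0.0869])) (array([0.3849, 0.2474, 0.0488]), array([ 0.0086,  0.7231, -0.5844, -0.0767]))
ink [0.3999 0.3211 0.05  ]
tool y yaw 1.294 shift cm [-34.51 -16.7    0.08] twist -0.518
[[-0.9619  0.2733  0.    ]
 [ 0.2733  0.9619 -0.    ]
 [-0.     -0.     -1.    ]]
tool y yaw 1.294 shift cm [-34.51 -16.7    0.08] twist 1.053
[[-0.9619  0.2733  0.    ]
 [ 0.2733  0.9619 -0.    ]
 [-0.     -0.     -1.    ]]
[ 1.294   0.2406  0.005   1.3352 -0.      1.5708]
```

Emit:
{"fn": "send_rows", "kwargs": {"motion": "-1 -4.2 -2.1 0 -0.13; -1 -8.5 -4.2 0 -0.26; -1 -12.8 -6.3 0 -0.39; -1 -17 -8.4 0 -0.518; -1 -21.3 -10.5 0 -0.518"}}

```text
clock: 2.0
eef_pos: [0.3109, 0.3235, 0.201]
tool_rot: [-0.122, 0.993, 0.0, 0.0]
ft_force: [1.4, 1.1, -0.6]
grip_width: 0.0855
grasp_force: 0.0
```

```bash
python3 -c "
from h import *
plan((.421,.2255,.2),np.radians(103.8));print(bot.get_obs()['eef_pos'],bot.get_obs()['joint_pos'])"
```

```text
tool y yaw 1.816 shift cm [ -8.31 -12.17   0.1 ] twist 0.004
[[-0.9702 -0.2424  0.0005]
 [-0.2424  0.9702  0.0008]
 [-0.0007  0.0006 -1.    ]]
[0.3109 0.3235 0.201 ] [ 0.8051  0.1381 -0.1218  1.31    0.0002  0.5603]
```

Emit:
{"fn": "send_rows", "kwargs": {"motion": "-1 -2.7 -4 0 0; -1 -5.5 -8 0 0; -1 -8.2 -12 0 0; -1 -8.2 -12 0 0; -1 -8.2 -12 0 0"}}

```text
clock: 2.5
eef_pos: [0.4187, 0.2265, 0.2006]
tool_rot: [-0.119, 0.993, 0.0, -0.0]
ft_force: [1.0, 0.2, -0.3]
grip_width: 0.0854
grasp_force: 0.0
```

```bash
python3 -c "
from h import *
plan((.421,.2255,.078),np.radians(103.8));print(bot.get_obs()['eef_pos'])
im=vision.camera('side');im=im[150:320,190:330,::-1];cv2.imwrite('pics/a.png',cv2.resize(im,None,fx=3.5,fy=3.5,interpolation=2))
print(px('side',(.421,.2255,.2)),boxes_of('side','creaser')[:2])"
```

```text
tool y yaw 1.809 shift cm [-0.21 -0.16 12.26] twist -0.003
[[-0.9718 -0.2358 -0.0008]
 [-0.2358  0.9718  0.0001]
 [ 0.0007  0.0003 -1.    ]]
[0.4187 0.2265 0.2006]
[265.1907 213.1979] [{'rect': [263.5, 255.9, 9.7, 29.8], 'conf': 0.52}]
```

View pics/a.png

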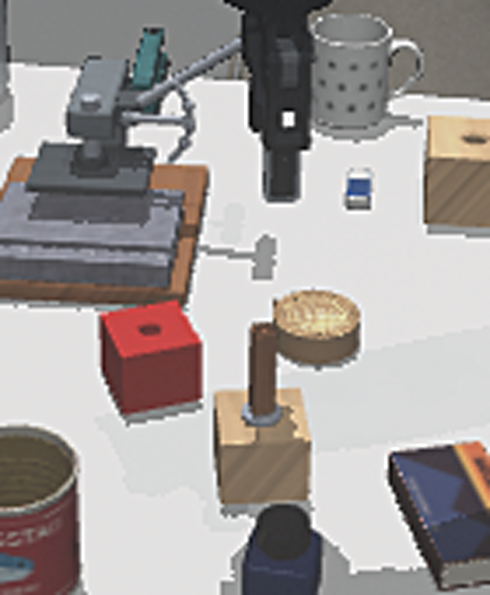

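The gripper is above the tool: fingertip at crop (282,198), handle at (262,365), with clearance around it. I'll descend now.

Emit:
{"fn": "send_rows", "kwargs": {"motion": "-1 0 0 4 0; -1 0 0 8 0; -1 0 0 11 0; -1 0 0 12.2 0; -1 0 0 12.2 0"}}

```text
clock: 3.1
eef_pos: [0.4151, 0.2279, 0.0768]
tool_rot: [-0.122, 0.993, -0.001, -0.002]
ft_force: [-0.1, -0.2, 0.4]
grip_width: 0.0855
grasp_force: 0.0
```

Emit:
{"fn": "send_rows", "kwargs": {"motion": "-0.3 0 0 0 0; 0.3 0 0 0 0; 1 0 0 0 0; 1 0 0 0 0; 1 0 0 0 0"}}

```text
clock: 3.6
eef_pos: [0.4188, 0.2274, 0.0796]
tool_rot: [-0.12, 0.993, -0.0, 0.001]
ft_force: [0.1, -1.0, 4.2]
grip_width: 0.0144
grasp_force: 58.2
```

Emit:
{"fn": "send_rows", "kwargs": {"motion": "1 0 0 0 0; 1 0 0 0 0; 1 0 0 0 0; 1 0 0 0 0; 1 0 0 0 0"}}

```text
clock: 4.1
eef_pos: [0.419, 0.2274, 0.0796]
tool_rot: [-0.12, 0.993, 0.0, 0.001]
ft_force: [0.0, -1.6, 6.0]
grip_width: 0.0147
grasp_force: 58.6
```

Emit:
{"fn": "send_rows", "kwargs": {"motion": "1 0 0 -2 0; 1 0 0 -5 0; 1 0 0 -8 0; 1 0 0 -11 0; 1 0 0 -11 0"}}

```text
clock: 4.6
eef_pos: [0.4206, 0.2289, 0.1928]
tool_rot: [-0.12, 0.993, 0.002, 0.004]
ft_force: [1.1, 1.0, -0.7]
grip_width: 0.0144
grasp_force: 58.6
```

Emit:
{"fn": "send_rows", "kwargs": {"motion": "1 -1 -4 0 0; 1 -2 -8 0 0; 1 -3 -12 0 0; 1 -4 -16 0 0; 1 -5 -20 0 0"}}

```text
clock: 5.1
eef_pos: [0.5144, 0.0438, 0.1875]
tool_rot: [-0.12, 0.993, 0.0, -0.001]
ft_force: [0.8, 0.6, 0.2]
grip_width: 0.0149
grasp_force: 58.7
```

Emit:
{"fn": "send_rows", "kwargs": {"motion": "1 -0.5 -2 0 0; 1 -1 -3.7 0 0; 1 -1 -3.7 1 0; 1 -1 -3.7 1 0; 1 -1 -3.7 1 0"}}

```text
clock: 5.6
eef_pos: [0.532, 0.0126, 0.1779]
tool_rot: [-0.121, 0.993, 0.0, -0.001]
ft_force: [0.1, -0.0, -1.4]
grip_width: 0.0146
grasp_force: 58.7
```

```bash
python3 - <<'E'
from h import *
q=np.load("q.npy"); o=bot.get_obs(); print(o["eef_pos"],o["ft_force"],o["grip_width"]); plan((.5327,.0112,.12),obs=o)
im=vision.camera("side"); c=(200,120,300,220); k=6
j=cv2.resize(im[c[1]:c[3],c[0]:c[2],::-1],None,fx=k,fy=k,interpolation=2).copy()
def L(pts,col):
    P=[((px("side",p)-c[:2]+.5)*k).astype(int).tolist() for p in pts]; cv2.polylines(j,[np.array(P)],False,col,1)
g=lambda x,y,z:(q[0]+np.cos(q[2])*x-np.sin(q[2])*y,q[1]+np.sin(q[2])*x+np.cos(q[2])*y,z)
L([g(-.075,.0655,.04),g(.075,.0655,.04)],(255,0,255)); L([g(-.075,.0795,.04),g(.075,.0795,.04)],(255,0,255)); L([g(-.09,.097,.018),g(.09,.097,.018)],(0,255,0));L([g(-.09,.097,.018),g(-.09,-.1,.018)],(0,255,0))
e=o["eef_pos"]; R=Ro.from_quat(o["tool_rot"]).as_matrix()
tip=e+R@[0,0,.0746]; L([e,tip],(0,255,255))
cv2.imwrite("pics/g.png",j)
E
```

```text
[0.532  0.0126 0.1779] [ 0.1019 -0.0352 -1.4035] 0.01461280671684002
tool y yaw 1.813 shift cm [-0.05 -0.16  5.79] twist 0
[[-0.9707 -0.2401 -0.0024]
 [-0.2401  0.9707  0.0004]
 [ 0.0022  0.001  -1.    ]]
```

View pics/g.png

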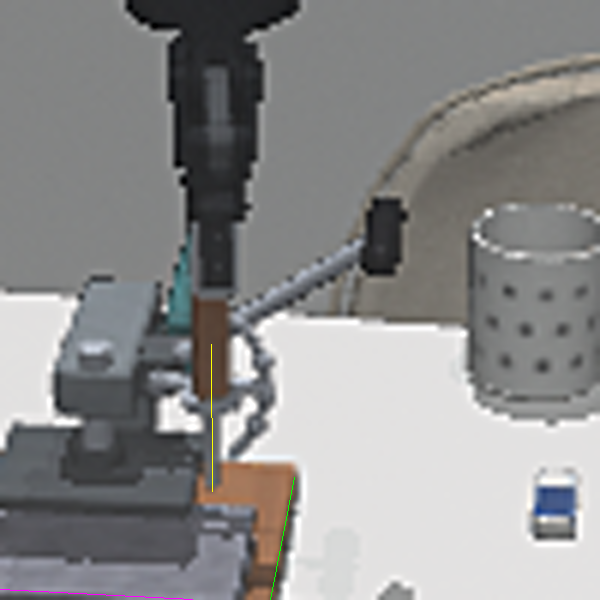

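The tip is at crop (213,487), where the model puts it, so the tool hangs straight. I'll lower it to just above the groove and look.

Emit:
{"fn": "send_rows", "kwargs": {"motion": "1 0 -0.1 2 0; 1 0 -0.1 4 0; 1 0 -0.1 5 0; 1 0 -0.1 5 0; 1 0 -0.1 5 0"}}

```text
clock: 6.15
eef_pos: [0.5336, 0.0112, 0.1295]
tool_rot: [-0.121, 0.993, -0.0, 0.0]
ft_force: [1.2, 0.1, -0.3]
grip_width: 0.015
grasp_force: 58.7
```

```bash
python3 - <<'E'
from h import *
q=np.load("q.npy"); o=bot.get_obs(); print(o["eef_pos"],o["ft_force"],o["grip_width"]); plan((.5327,.0112,.12),obs=o)
g=lambda x,y,z:(q[0]+np.cos(q[2])*x-np.sin(q[2])*y,q[1]+np.sin(q[2])*x+np.cos(q[2])*y,z)
js=[]
for n,c in (("side",(180,165,270,245)),):
    im=vision.camera(n); k=4.4
    j=cv2.resize(im[c[1]:c[3],c[0]:c[2],::-1],None,fx=k,fy=k,interpolation=2).copy(); js.append(j.copy())
    def L(pts,col):
        P=[((px(n,p)-c[:2]+.5)*k).astype(int).tolist() for p in pts]; cv2.polylines(j,[np.array(P)],False,col,1)
    for y in(.0655,.0795): L([g(-.075,y,.04),g(.075,y,.04)],(255,0,255))
    L([g(.09,.097,.018),g(-.09,.097,.018),g(-.09,-.1,.018)],(0,255,0))
    e=o["eef_pos"]; R=Ro.from_quat(o["tool_rot"]).as_matrix(); tip=e+R@[0,0,.0746]; L([e,tip],(0,255,255)); js.append(j)
    print("tip",tip, "groove local", tip[2])
cv2.imwrite("pics/g2.png",np.hstack(js))
E
```

```text
[0.5336 0.0112 0.1295] [ 1.2341  0.0904 -0.2623] 0.015020462583885801
tool y yaw 1.813 shift cm [0.09 0.03 0.94] twist 0
[[-0.9709 -0.2396  0.0007]
 [-0.2396  0.9709  0.0001]
 [-0.0007 -0.0001 -1.    ]]
tip [0.5336 0.0112 0.0549] groove local 0.05485026837702155
```

View pics/g2.png

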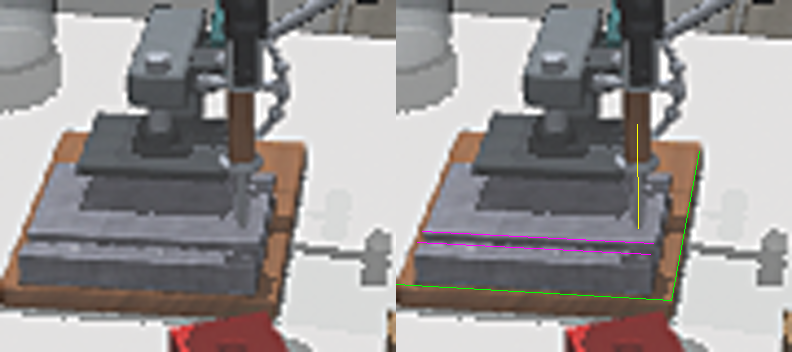

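The tip (left crop about (240,227)) hangs over the near end. The groove band lies about 1 px lower than modelled. The grasp also showed the cameras reading y about 2 mm low, so I'm shifting +2 mm in y and lowering.

Emit:
{"fn": "send_rows", "kwargs": {"motion": "1 0 0.2 0.5 0; 1 0 0.2 1 0; 1 0 0.2 1.5 0; 1 0 0.2 1.9 0; 1 0 0.2 1.9 0"}}

```text
clock: 6.7
eef_pos: [0.5322, 0.0125, 0.1089]
tool_rot: [-0.12, 0.993, 0.0, -0.001]
ft_force: [0.5, 0.3, -1.1]
grip_width: 0.0148
grasp_force: 58.7
```

Emit:
{"fn": "send_rows", "kwargs": {"motion": "1 0 0 0.2 0; 1 0 0 0.3 0; 1 0 0 0.3 0; 1 0 0 0.3 0; 1 0 0 0.3 0"}}

```text
clock: 7.2
eef_pos: [0.5331, 0.0126, 0.1071]
tool_rot: [-0.12, 0.993, -0.0, 0.0]
ft_force: [-0.3, -0.4, 0.1]
grip_width: 0.0144
grasp_force: 58.9
```

Emit:
{"fn": "send_rows", "kwargs": {"motion": "1 0 0 0.1 0; 1 -0.3 -0.05 0.1 0; 1 -0.8 -0.13 0.1 0; 1 -1.3 -0.21 0.1 0; 1 -1.8 -0.3 0.1 0"}}

```text
clock: 7.7
eef_pos: [0.551, 0.0141, 0.1056]
tool_rot: [-0.12, 0.993, 0.0, -0.001]
ft_force: [-2.1, 0.2, 1.4]
grip_width: 0.0144
grasp_force: 58.7
```

Emit:
{"fn": "send_rows", "kwargs": {"motion": "1 -0.5 -0.08 0 0; 1 -1 -0.16 0 0; 1 -1.5 -0.25 0 0; 1 -2 -0.33 0 0; 1 -2.5 -0.41 0 0"}}

```text
clock: 8.2
eef_pos: [0.5767, 0.016, 0.1058]
tool_rot: [-0.12, 0.993, -0.0, -0.0]
ft_force: [-1.2, -0.8, 1.5]
grip_width: 0.0148
grasp_force: 58.7
```

Emit:
{"fn": "send_rows", "kwargs": {"motion": "1 -0.5 -0.08 0 0; 1 -1 -0.16 0 0; 1 -1.5 -0.25 0 0; 1 -2 -0.33 0 0; 1 -2.5 -0.41 0 0"}}

```text
clock: 8.7
eef_pos: [0.602, 0.018, 0.1058]
tool_rot: [-0.12, 0.993, -0.0, 0.0]
ft_force: [-2.3, -0.1, 2.1]
grip_width: 0.0147
grasp_force: 58.7
```

Emit:
{"fn": "send_rows", "kwargs": {"motion": "1 -0.5 -0.08 0 0; 1 -1 -0.16 0 0; 1 -1.5 -0.25 0 0; 1 -2 -0.33 0 0; 1 -2.5 -0.41 0 0"}}

```text
clock: 9.2
eef_pos: [0.6272, 0.02, 0.1058]
tool_rot: [-0.12, 0.993, -0.0, -0.0]
ft_force: [-0.8, -1.3, 2.1]
grip_width: 0.0148
grasp_force: 58.7
```

Emit:
{"fn": "send_rows", "kwargs": {"motion": "1 -0.5 -0.08 0 0; 1 -1 -0.16 0 0; 1 -1.5 -0.25 0 0; 1 -2 -0.33 0 0; 1 -2.5 -0.41 0 0"}}

```text
clock: 9.7
eef_pos: [0.6525, 0.022, 0.1058]
tool_rot: [-0.12, 0.993, -0.0, -0.0]
ft_force: [-1.5, -0.2, 0.9]
grip_width: 0.0143
grasp_force: 58.7
```

Emit:
{"fn": "send_rows", "kwargs": {"motion": "1 -0.5 -0.08 0 0; 1 -1 -0.16 0 0; 1 -1.4 -0.23 0 0; 1 -1.4 -0.23 0 0; 1 -1.4 -0.23 0 0"}}

```text
clock: 10.2
eef_pos: [0.6665, 0.0232, 0.1058]
tool_rot: [-0.12, 0.993, 0.0, 0.0]
ft_force: [-1.8, -0.1, 1.1]
grip_width: 0.0146
grasp_force: 58.7
```

Emit:
{"fn": "send_rows", "kwargs": {"motion": "1 0 0 -0.4 0; 1 0 0 -1.2 0; 1 0 0 -4 0; 1 0 0 -7 0; 1 0 0 -9 0"}}

```text
clock: 10.7
eef_pos: [0.6673, 0.0231, 0.1991]
tool_rot: [-0.12, 0.993, -0.0, 0.002]
ft_force: [0.8, -0.5, -0.3]
grip_width: 0.0146
grasp_force: 58.7
```

Emit:
{"fn": "send_rows", "kwargs": {"motion": "1 2.5 3.5 0 0; 1 5 7 0 0; 1 7.5 10.5 0 0; 1 10.5 14 0 0; 1 13 17.5 0 0"}}

```text
clock: 11.2
eef_pos: [0.4968, 0.1628, 0.1967]
tool_rot: [-0.12, 0.993, 0.0, 0.001]
ft_force: [0.9, 0.7, 0.3]
grip_width: 0.0146
grasp_force: 58.7
```

Emit:
{"fn": "send_rows", "kwargs": {"motion": "1 2.5 3.5 0 0; 1 5 7 0 0; 1 6.1 8.2 0 0; 1 6.1 8.2 0 0; 1 6.1 8.2 0 0"}}

```text
clock: 11.7
eef_pos: [0.4202, 0.2271, 0.1965]
tool_rot: [-0.121, 0.993, 0.0, 0.001]
ft_force: [-0.9, -0.3, -0.5]
grip_width: 0.0144
grasp_force: 58.7
```

```bash
python3 - <<'E'
from h import *
o=bot.get_obs(); print(o["eef_pos"],o["ft_force"],o["grip_width"]); plan((.419,.2274,.0796),obs=o)
e=o["eef_pos"]; R=Ro.from_quat(o["tool_rot"]).as_matrix(); js=[]
for n,c in (("side",(235,190,300,300)),("top",(160,185,225,235))):
    im=vision.camera(n); k=5
    j=cv2.resize(im[c[1]:c[3],c[0]:c[2],::-1],None,fx=k,fy=k,interpolation=2).copy(); js.append(j.copy())
    P=[((px(n,p)-c[:2]+.5)*k).astype(int).tolist() for p in(e,e+R@[0,0,.0746])]; cv2.polylines(j,[np.array(P)],False,(0,255,255),1)
    for zz in (.05,): cv2.circle(j,((px(n,(.419,.2274,zz))-c[:2]+.5)*k).astype(int).tolist(),3,(255,0,255),1)
    js.append(j)
    if n=="side": break
cv2.imwrite("pics/r.png",np.hstack(js))
E
```

```text
[0.4202 0.2271 0.1965] [-0.8863 -0.2866 -0.4781] 0.014360924137239347
tool y yaw 1.812 shift cm [ 0.13  0.06 11.69] twist 0
[[-0.9709 -0.2393  0.002 ]
 [-0.2393  0.9709  0.0003]
 [-0.002  -0.0002 -1.    ]]
```

View pics/r.png

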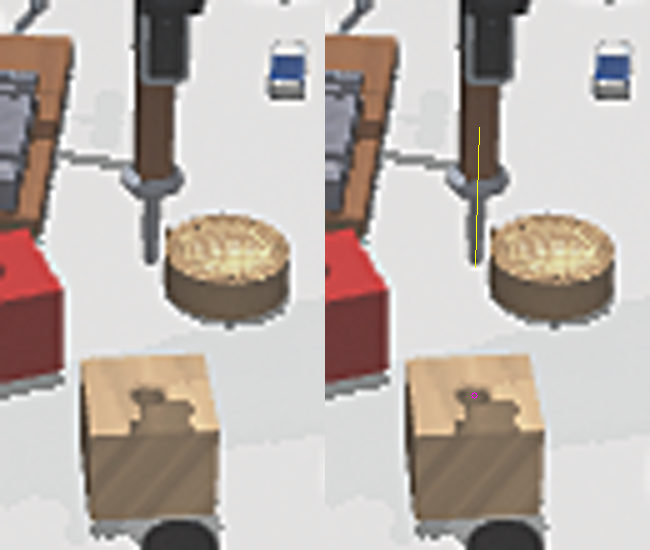

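The tool is still upright, with its tip at crop (149,263) straight above the hole at (148,396). I'll lower it.

Emit:
{"fn": "send_rows", "kwargs": {"motion": "1 0.1 0 2 0; 1 0.1 0 5 0; 1 0.1 0 7 0; 1 0.1 0 7 0; 1 0.1 0 7 0"}}

```text
clock: 12.25
eef_pos: [0.4193, 0.2261, 0.1259]
tool_rot: [-0.119, 0.993, -0.0, -0.0]
ft_force: [0.0, 0.1, -0.3]
grip_width: 0.0142
grasp_force: 58.7
```

Emit:
{"fn": "send_rows", "kwargs": {"motion": "1 0 0 1 0; 1 0 0 2 0; 1 0 0 3 0; 1 0 0 4 0; 1 0 0 4.4 0"}}

```text
clock: 12.75
eef_pos: [0.4175, 0.2264, 0.0804]
tool_rot: [-0.12, 0.993, -0.0, -0.001]
ft_force: [-0.4, 0.1, -0.5]
grip_width: 0.0144
grasp_force: 58.7
```

Emit:
{"fn": "send_rows", "kwargs": {"motion": "1 0 0 0.2 0; 1 0 0 0.2 0; 1 0 0 0.2 0; 1 0 0 0.2 0; 1 0 0 0.2 0"}}

```text
clock: 13.25
eef_pos: [0.4184, 0.2269, 0.0799]
tool_rot: [-0.12, 0.993, 0.0, 0.0]
ft_force: [-0.2, -0.0, -1.2]
grip_width: 0.0144
grasp_force: 58.7
```

Emit:
{"fn": "send_rows", "kwargs": {"motion": "0.4 0 0 0 0; 0 0 0 0 0; -0.5 0 0 0 0; -1 0 0 0 0; -1 0 0 0 0"}}

```text
clock: 13.75
eef_pos: [0.4184, 0.2268, 0.0798]
tool_rot: [-0.12, 0.993, 0.0, 0.0]
ft_force: [-0.0, 0.1, 0.4]
grip_width: 0.0815
grasp_force: 0.0
```

Emit:
{"fn": "send_rows", "kwargs": {"motion": "-1 0 0 0 0; -1 0 0 0 0; -1 0 0 0 0; -1 0 0 -2 0; -1 0 0 -4 0"}}

```text
clock: 14.25
eef_pos: [0.4177, 0.2264, 0.1196]
tool_rot: [-0.12, 0.993, -0.0, -0.001]
ft_force: [0.8, 0.3, 0.4]
grip_width: 0.0853
grasp_force: 0.0
```

Emit:
{"fn": "send_rows", "kwargs": {"motion": "-1 0 0 -4 0; -1 0 0 -8 0; -1 0 0 -12 0; -1 0 0 -16 0; -1 0 0 -16 0"}}

```text
clock: 14.75
eef_pos: [0.4211, 0.2282, 0.2859]
tool_rot: [-0.12, 0.993, 0.002, 0.005]
ft_force: [-0.5, 0.3, 0.1]
grip_width: 0.0849
grasp_force: 0.0
```

```bash
python3 - <<'E'
from h import *
q=np.load("q.npy"); o=bot.get_obs(); print(o["eef_pos"],o["joint_pos"],o["grip_width"])
g=lambda x,y,z:np.array((q[0]+np.cos(q[2])*x-np.sin(q[2])*y,q[1]+np.sin(q[2])*x+np.cos(q[2])*y,z))+[0,.0018,0]
for a in (0,1.05):
    b=g(-.03-.13*np.cos(.61-a),-.035,.112+.13*np.sin(.61-a)); print(a,b)
plan(g(-.1366,-.035,.26),q[2]+np.pi/2,o); plan(g(-.1366,-.035,.26),q[2],o)
im=vision.camera("side"); b=boxes_of("side","creaser")[:1]; print(b, px("side",(.419,.2265,.085)))
E
```

```text
[0.4211 0.2282 0.2859] [ 0.4967  0.1679  0.1326  1.5239 -0.      0.2555] 0.08486629211942047
0 [ 0.4718 -0.0997  0.1865]
1.05 [ 0.4607 -0.1006  0.0566]
tool y yaw 1.812 shift cm [  2.94 -33.06   2.46] twist 0.163
[[-0.971  -0.2389  0.0102]
 [-0.2389  0.971   0.0055]
 [-0.0112  0.0029 -0.9999]]
tool y yaw 1.812 shift cm [  2.94 -33.06   2.46] twist -1.408
[[-0.971  -0.2389  0.0102]
 [-0.2389  0.971   0.0055]
 [-0.0112  0.0029 -0.9999]]
[] [264.8039 256.1957]
```

Emit:
{"fn": "send_rows", "kwargs": {"motion": "1 0.4 -4.5 0 0.08; 1 0.8 -9 0 0.163; 1 1.2 -13.5 0 0.163; 1 1.5 -18 0 0.163; 1 1.9 -22.5 1 0.163"}}

```text
clock: 15.35
eef_pos: [0.4535, 0.0021, 0.269]
tool_rot: [-0.039, 0.999, 0.0, -0.0]
ft_force: [1.6, 1.3, -0.3]
grip_width: 0.0123
grasp_force: 0.0
```

```bash
python3 - <<'E'
from h import *
o=bot.get_obs(); print(o["eef_pos"],o["grip_width"]); plan((.472,-.0997,.25),np.load("q.npy")[2]+np.pi/2,o)
for n in("side","top"):
    im=vision.camera(n); print([(np.round(b["rect"],1),b["conf"]) for b in boxes_of(n,"creaser")[:2]])
    cv2.imwrite("pics/chk_%s.png"%n,im[...,::-1])
print(px("top",(.4195,.2265,.055)),px("side",(.4195,.2265,.085)))
E
```

```text
[0.4535 0.0021 0.269 ] 0.012322586501001598
tool y yaw 1.649 shift cm [ -1.04 -10.3    1.89] twist 0.0
[[-0.9969 -0.0786 -0.0005]
 [-0.0786  0.9969  0.0001]
 [ 0.0005  0.0001 -1.    ]]
[(array([263.8, 255.7,  11.4,  31.9]), 0.61)]
[]
[181.3161 215.6491] [264.5911 256.1736]
```

Emit:
{"fn": "send_rows", "kwargs": {"motion": "1 -0.4 -4.5 0 0; 1 -0.8 -9 0.5 0; 1 -1 -10.3 1.5 0; 1 -1 -10.3 4 0; 1 -1 -10.3 4.5 0"}}

```text
clock: 16.05
eef_pos: [0.4698, -0.0966, 0.2216]
tool_rot: [-0.04, 0.999, 0.001, -0.003]
ft_force: [-0.8, 0.5, -1.0]
grip_width: -0.0
grasp_force: 0.0
```

Emit:
{"fn": "send_rows", "kwargs": {"motion": "1 0 0 0.5 0; 1 0 0 1 0; 1 0 0 1.5 0; 1 0 0 2 0; 1 0 0 2 0"}}

```text
clock: 16.55
eef_pos: [0.4714, -0.0978, 0.2044]
tool_rot: [-0.039, 0.999, 0.0, -0.0]
ft_force: [-0.4, -1.3, 0.2]
grip_width: -0.0001
grasp_force: 0.0
```

Emit:
{"fn": "send_rows", "kwargs": {"motion": "1 0.1 0 0.4 0; 1 0.1 0 0.8 0; 1 0.2 0 1.2 0; 1 0.3 0 1.6 0; 1 0.4 0 2 0"}}

```text
clock: 17.05
eef_pos: [0.4675, -0.0985, 0.1844]
tool_rot: [-0.039, 0.999, 0.0, -0.0]
ft_force: [-0.7, -0.1, 1.1]
grip_width: -0.0004
grasp_force: 0.0
```

Emit:
{"fn": "send_rows", "kwargs": {"motion": "1 0.1 0 0.4 0; 1 0.2 0 0.8 0; 1 0.3 0 1.2 0; 1 0.4 0 1.6 0; 1 0.5 0 2 0"}}

```text
clock: 17.55
eef_pos: [0.4626, -0.0989, 0.1645]
tool_rot: [-0.039, 0.999, 0.0, 0.0]
ft_force: [-0.5, -0.4, 4.6]
grip_width: -0.0004
grasp_force: 2.3
```

```bash
python3 - <<'E'
from h import *
im=vision.camera("side"); c=(200,90,310,220)
cv2.imwrite("pics/l.png",cv2.resize(im[c[1]:c[3],c[0]:c[2],::-1],None,fx=4.5,fy=4.5,interpolation=2)); o=bot.get_obs(); print(o["eef_pos"],o["ft_force"])
print(((px("side",o["eef_pos"])-c[:2]+.5)*4.5))
E
```

```text
[ 0.4624 -0.0989  0.1642] [ 0.6163 -0.1492  3.5434]
[299.7147 346.8219]
```

View pics/l.png

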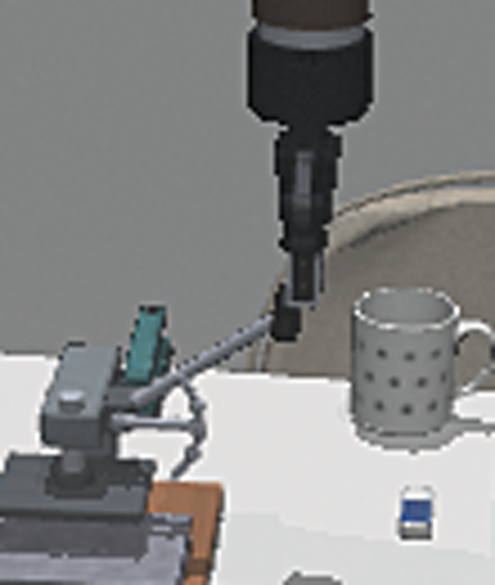

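The fingertip, at crop (303,303), just touches the bar (centre (287,318)) about 10 mm to the robot side. The real contact surface therefore lies about 25 mm above the reported TCP. I'll back off, move over the bar, and find contact in small steps.

Emit:
{"fn": "send_rows", "kwargs": {"motion": "1 0 0 -1 0; 1 0 0 -1.6 0; 1 -0.9 0 -1.6 0; 1 -0.9 0 -1.2 0; 1 -0.9 0 -0.9 0"}}

```text
clock: 18.1
eef_pos: [0.4719, -0.0981, 0.1733]
tool_rot: [-0.039, 0.999, 0.0, -0.0]
ft_force: [-0.7, -0.3, -1.1]
grip_width: 0.0001
grasp_force: 0.0
```

Emit:
{"fn": "send_rows", "kwargs": {"motion": "1 0 0 0.1 0; 1 0 0 0.2 0; 1 0 0 0.2 0; 1 0 0 0.2 0; 1 0 0 0.2 0"}}

```text
clock: 18.6
eef_pos: [0.4717, -0.0982, 0.1719]
tool_rot: [-0.039, 0.999, -0.0, 0.0]
ft_force: [-0.1, -0.1, -0.3]
grip_width: 0.0001
grasp_force: 0.0
```

Emit:
{"fn": "send_rows", "kwargs": {"motion": "1 0 0 0.2 0; 1 0 0 0.3 0; 1 0 0 0.3 0; 1 0 0 0.3 0; 1 0 0 0.3 0"}}

```text
clock: 19.1
eef_pos: [0.4717, -0.0981, 0.1688]
tool_rot: [-0.039, 0.999, 0.0, 0.0]
ft_force: [0.2, 0.4, -0.5]
grip_width: 0.0001
grasp_force: 0.0
```

Emit:
{"fn": "send_rows", "kwargs": {"motion": "1 0 0 0.2 0; 1 0 0 0.3 0; 1 0 0 0.3 0; 1 0 0 0.3 0; 1 0 0 0.3 0"}}

```text
clock: 19.6
eef_pos: [0.4717, -0.0982, 0.1658]
tool_rot: [-0.039, 0.999, 0.0, 0.0]
ft_force: [-1.2, -0.4, -0.2]
grip_width: -0.0003
grasp_force: 0.0
```

Emit:
{"fn": "send_rows", "kwargs": {"motion": "1 0 0 0.1 0; 1 0 0 0.2 0; 1 0 0 0.3 0; 1 0 0 0.3 0; 1 0 0 0.3 0"}}

```text
clock: 20.1
eef_pos: [0.4712, -0.0983, 0.164]
tool_rot: [-0.039, 0.999, -0.0, 0.0]
ft_force: [-3.8, 0.2, 8.3]
grip_width: 0.0004
grasp_force: 4.0
```

Emit:
{"fn": "send_rows", "kwargs": {"motion": "1 0 0 0.1 0; 1 0 0 0.2 0; 1 0 0 0.3 0; 1 0 0 0.3 0; 1 0 0 0.3 0"}}

```text
clock: 20.6
eef_pos: [0.4693, -0.0984, 0.1612]
tool_rot: [-0.039, 0.999, -0.0, -0.002]
ft_force: [-9.1, -0.9, 13.5]
grip_width: -0.0
grasp_force: 6.6
```

Emit:
{"fn": "send_rows", "kwargs": {"motion": "1 0 0 0.1 0; 1 0 0 0.2 0; 1 0 0 0.3 0; 1 0 0 0.3 0; 1 0 0 0.3 0"}}

```text
clock: 21.1
eef_pos: [0.4672, -0.0986, 0.1582]
tool_rot: [-0.039, 0.999, -0.001, -0.003]
ft_force: [-14.5, -0.5, 16.4]
grip_width: -0.0001
grasp_force: 8.6
```

```bash
cat > bar.py <<'E'
from h import *
o=bot.get_obs(); print(o["eef_pos"],o["ft_force"])
im=vision.camera("side"); g=im.max(2)
b=cv2.imread("pics/side0.png"); 
# ascii map of dark pixels around the bar
y0,y1,x0,x1=140,205,245,285
for r in range(y0,y1): print(r,"".join("#" if v<45 else "+" if v<90 else "." for v in g[r,x0:x1]))
E
python3 bar.py
```

```text
[ 0.4672 -0.0986  0.1582] [-14.5342  -0.4512  16.4261]
140 ...............###++++#####...........++
141 ................##++++###+...........+++
142 ................###++####+.........++++.
143 ................#########+........+++...
144 ................#########+......++++....
145 ................##+++++##+....+.........
146 ................##+++++###..............
147 ................########+...............
148 .................++####++...............
149 ..................+###+.................
150 ..................+++#+.................
151 ..................+#+#+.................
152 ..................####+.+...............
153 ..................##+#+.+...............
154 ..................##+#+.+...............
155 ..................#++#+.+...............
156 ..................##+#+.+...............
157 ..................##+#+.+...............
158 ..................####+.+...............
159 ........................................
160 .................#++++++.........+......
161 ................+#######.........+......
162 .................#####+..........+......
163 ......
[... 1179 characters left out ...]
.........................
190 ........................................
191 ........................................
192 ........................................
193 ........................................
194 ........................................
195 ........................................
196 ........................................
197 ........................................
198 ........................................
199 ........................................
200 ........................................
201 ........................................
202 ........................................
203 ...+....................................
204 ...+....................................
```

Contact came at TCP z of about 0.165. The fingers are now on the bar and it is carrying them sideways, so I'll follow the arc with TCP = contact point + arc displacement.

Emit:
{"fn": "send_rows", "kwargs": {"motion": "1 0.5 0 0 0; 1 0.7 0 0.3 0; 1 1.3 0 1.5 0; 1 1.7 0 2.6 0; 1 1.9 0 3.3 0"}}

```text
clock: 21.65
eef_pos: [0.4507, -0.0999, 0.1236]
tool_rot: [-0.039, 0.999, -0.0, -0.001]
ft_force: [-7.3, -0.5, 7.9]
grip_width: -0.0001
grasp_force: 4.1
```

Emit:
{"fn": "send_rows", "kwargs": {"motion": "1 0.5 0 1.2 0; 1 0.6 0 2.5 0; 1 0.6 0 3.3 0; 1 0.6 0 4.3 0; 1 0.5 0 5 0"}}

```text
clock: 22.15
eef_pos: [0.4465, -0.1002, 0.0734]
tool_rot: [-0.039, 0.999, -0.0, -0.001]
ft_force: [-6.4, -0.7, 7.8]
grip_width: -0.0002
grasp_force: 4.3
```

```bash
sed -i 's/y0,y1,x0,x1=.*/y0,y1,x0,x1=165,215,240,285/' bar.py; python3 bar.py; python3 - <<'E'
from h import *
q=np.load("q.npy")
g=lambda x,y,z:np.array((q[0]+np.cos(q[2])*x-np.sin(q[2])*y,q[1]+np.sin(q[2])*x+np.cos(q[2])*y,z))
for a in(0,.065,.7,.75,.8,.95,1.05,1.15): print(a,[px("side",g(-.03-.13*np.cos(.61-a),yy,.112+.13*np.sin(.61-a))).round(1) for yy in(-.035,.001)])
E
```

```text
[ 0.4465 -0.1002  0.0734] [-6.4196 -0.6744  7.7514]
165 ...........................#+++..++++++......
166 ...................+.......++++..++++++.+....
167 ...................+.......#+++++++++#+......
168 ...........................###++++#+##+.....+
169 ............................##++++#+##.......
170 ............................##++++##+........
171 ..................+.........##++++##+.+......
172 ..................+.........##++##+#+........
173 ............................#++++++#+....++..
174 ............................#++++++#+........
175 ............................##++++##..+......
176 .+..........................++##+##+..+......
177 ..............................#++++...+......
178 ..+..........................+#++++...++.....
179 .............................+#++++...+.....+
180 .............................+#++++...+.....+
181 ...+.........................+#++++...+......
182 .............................+#++++..........
183 .............................+#++++..........
184 .............................+#++++..........
185 ......+++....................+####+.......+.
[... 1161 characters left out ...]
..+.....................................
210 .++....+.....................................
211 .++....+.....................................
212 .++++........................................
213 ......+......................................
214 ......+......................................
0 [array([263.2, 158.8]), array([262.4, 164. ])]
0.065 [array([264.7, 161.2]), array([263.9, 166.4])]
0.7 [array([270.3, 186.1]), array([269.7, 191.8])]
0.75 [array([270., 188.]), array([269.4, 193.7])]
0.8 [array([269.6, 190. ]), array([268.9, 195.7])]
0.95 [array([267.7, 195.5]), array([267. , 201.3])]
1.05 [array([265.9, 199. ]), array([265.2, 204.8])]
1.15 [array([263.8, 202.2]), array([263. , 208.1])]
```

Emit:
{"fn": "send_rows", "kwargs": {"motion": "1 -0.2 0 1.4 0; 1 -0.4 0 2.3 0; 1 -0.7 0 3 0; 1 -0.9 0 3.5 0; 1 -1.1 0 3.9 0"}}

```text
clock: 22.7
eef_pos: [0.4581, -0.0993, 0.0345]
tool_rot: [-0.039, 0.999, -0.0, -0.001]
ft_force: [-5.4, -1.3, 6.9]
grip_width: -0.0002
grasp_force: 3.6
```

Emit:
{"fn": "send_rows", "kwargs": {"motion": "1 0 0 0 0; 1 0 0 0 0; 1 0 0 0 0; 1 0 0 0 0; 1 0 0 0 0"}}

```text
clock: 23.2
eef_pos: [0.458, -0.0993, 0.0349]
tool_rot: [-0.039, 0.999, -0.0, -0.001]
ft_force: [-4.9, -1.6, 7.5]
grip_width: 0.0001
grasp_force: 3.4
```

```bash
sed -i 's/y0,y1,x0,x1=.*/y0,y1,x0,x1=185,215,245,285/' bar.py; python3 bar.py; python3 - <<'E'
from h import *
im=vision.camera("side"); print(boxes_of("side","creaser")[:1],boxes_of("side","lever")[:2])
o=bot.get_obs(); print(o["joint_vel"],o["clock"])
E
```

```text
[ 0.458  -0.0993  0.0349] [-4.9207 -1.5624  7.4861]
185 ..................+#+++++##..........+..
186 ..................+#++++++#.............
187 ...................#+++++#+.............
188 ...................++++++#+.............
189 ....................++++++..............
190 ....................++++++..............
191 .+..................++++++..............
192 ...++...............++++++..............
193 ......+.............+++++...............
194 ........+...........+++++...............
195 ..........+.........+++++...............
196 ............+.......+++++...............
197 ..............+......+++++..............
198 ................+..+....................
199 ..................+#++##................
200 ...................##+##................
201 ...................#++++................
202 ..................+#++#+................
203 ..................+#++#+................
204 ...+..............+#++#+................
205 ...+...............####.................
206 ...+................+#..................
207 ...+....................................
208 ........................................
209 ..+.....................................
210 ..+.....................................
211 ..+.....................................
212 ++......................................
213 .+......................................
214 .+......................................
[{'rect': [262.5, 257.6, 9.4, 32.9], 'conf': 0.58}] [{'rect': [255.2, 195.8, 24.6, 14.7], 'conf': 0.74}, {'rect': [280.7, 241.3, 24.8, 23.7], 'conf': 0.56}]
[-0.0003  0.0013 -0.0006  0.0019  0.0007 -0.0004] 23.4
```

The blob's bottom row (206) and column (266) match the model at about 1.04 rad. The push is steady at about 7.5 N and the arm is still, so I'm handing in.

```bash
python3 -c "
from h import *
print(workorder.job_done())"
```

```text
the job is handed in; nothing more can be done
None
```

The groove was creased end to end, the tool is back upright in its holder, and I handed the job in at about 23 s with the fingers holding the lever at about 1.04 rad (third click, about 7.5 N); no verdict came back.

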